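Turn the counter organiser round and put the scraper away

ROBOT

A 6-joint arm with a two-finger parallel gripper is mounted at the origin on the work surface. World frame = base frame: x ahead of the robot, y to its left, z up, the work surface at z = 0. Lengths are in m, angles in rad, forces in N, time in s.
With the tool pointing down it reaches from about 0.35 to 0.975 m from the base axis. Payload 4.9 kg.
Tool frame: the origin (TCP) lies at the centre of the arm's flange, where the gripper is bolted on; the fingertips stand 173 mm ahead of it and the grasp point (between the pads) lies 155 mm ahead of it (ctrl.finger_overhang is the distance from the TCP to the fingertips, in m); z points along the fingers, y is the direction in which the jaws open and shut (so a half turn about z gives the same grasp; the last joint's range is limited). The gripper opens to 85 mm and grips with 20 to 120 N. Pads are 22 mm wide; open, the fingers measure 114 mm over their backs; the gripper's body (76 mm by 85 mm) begins 54 mm behind the grasp point. The pads swing forward as they close: fully open they stand 13 mm farther back than shut.
Start: joints at [-0.119, 0.053, 1.613, -0, 1.476, -0.119], TCP at [0.625, 0, 0.405] pointing down, gripper open.
Joint ranges: [-3.01, 3.01], [-1.01, 2.22], [0.06, 2.58], [-1.02, 4.17], [0.09, 2.62], [-3.14, 3.14]. Speed limits (rad/s): [2.57, 2.57, 3.14, 3.14, 3.14, 3.14].

INTERFACE

Orientations are given as a rotation vector (axis times angle).
In Python, from station import ctrl, eyes, spotter gives the robot as it stands.
- The arm moves only by the shell command python3 -m crank 'ROWS' [FORCE]. ROWS is JSON, a list of rows, each a list of 7 numbers: the turn, a rotation vector about the tool's x, y, z in rad, then the shift along the tool's x, y, z in mm, then the closure, from -1 (fully open) to 1 (shut). A call has 1 to 8 rows; each row shifts and turns the pose as measured when the row begins, along the tool's axes as they then stand; what a row does not reach is not made up. A row lasts 1/12 s, in which the tool goes at most 41.7 mm and 7.16 degrees, less where a joint would pass 70% of its speed; a pose out of reach is approached as far as the arm can. A call is refused whole if a number of a shift passes 41.7 or a number of a turn 0.125, either way. A call with a gripper value outside its range is refused whole. The fingers move at their own pace and stop on an object; FORCE is the grip in N (left out, the last holds). Time passes only in rows, so rows that do not move let the fingers close. It gives the time, the measured TCP pose, the force and the opening at its end, in the units of the state.
- ctrl.get_obs(): the state, without advancing time (a new reading comes with each control period).
- eyes.get_image(name): name is "scene" or "side" or "wrist"; returns a dict with "image" (384x512x3 uint8, red, green, blue), "vertical_fov" (degrees; the focal length in pixels is half the picture's height over the tangent of half this angle, whatever the lens; pixels are square), "cx", "cy" (the principal point, pixels), "rvec" (rotation vector, rad) and "tvec" (3), from world to camera coordinates, as OpenCV has them; the wrist camera has in their place "mount" (4x4, takes a point from camera to tool coordinates, whose origin is the TCP and whose axes are the flange's). Camera axes: x right, y down, z forward; pixel columns grow to the right and rows downward; lengths in m; the calibration is good to about 2 mm. A picture is of the moment at which its call begins: read the wrist's pose just before it. There is no depth.
- ctrl.finish_job(): hands the job in, once; it reports no verdict.
Trained networks look in a picture, given as the dict that the camera call returned (one of the last four; its "shot" number tells which), for a name from the list of things; names that differ only in an ending like _2 or _b are one class to them, and where a whole thing is asked for, a point or a joint stands for the part that bears it (a point fixed in the world has none). Each returns a list of dicts, best first, with "confidence" (0 to 1); they miss things now and then, are a little off and sometimes report something else, mostly with a low value. They report only what shows in the picture. A call takes as long as a camera call. They do not tell look-alikes from the thing itself.
- spotter.look_for(query, picture): "centre" ([x, y, z] in m, in world coordinates, good to about 4 mm: the middle of the surface that is visible of it).
- spotter.outline_of(query, picture): "region" (384x512 bool, what is visible of it).
- spotter.mark_of(query, picture): "centre" ([x, y, z] in m, in world coordinates, good to about 4 mm: a listed point, or the origin of a listed thing).
The state is a dict: "t": time; "q": joint angles; "dq": joint speeds; "effort": joint torques, N m; "tool_pos": TCP position; "tool_rot": TCP orientation; "contact_force": force on the tool from outside, world axes, zero at the start; "wrist_torque": the same for the moment, N m; "opening": finger opening in m.
Only numpy, scipy, OpenCV 4.12 (cv2) and the standard library are available. Lean on these libraries where they do the work, as an engineer would, in place of code of your own. Each camera call takes 0.05 s, during which the arm holds its last target.

TASK

The organiser insert on the shop counter sits the wrong way round in its base. Lift it clear of the base (it has a white post to hold it by), turn it half a turn so that its orange scraper slot is on the robot's side, and seat it fully home in the base again; only then take the red-handled scraper from its yellow stand and slide it blade down, gently and not dropped, all the way into the orange slot, and let go. Leave the other things on the counter where they are.

Things in the scene. Friction and masses are not known exactly. Their poses are not given: they have to be found in the camera images.
- holder: Organiser base: a light grey open tray screwed to the counter, 184 (x) x 136 (y) x 28 mm high, walls 6 mm, so the opening is 172 x 124 mm; floor 4 mm thick. Origin: centre of its underside, on the counter. Its x axis points away from the robot (within 0.3 rad), z up. It never moves.
- insert_post (a point): Grip point of the insert: middle of its white square post, straight above the insert's centre, 77 mm above its underside, 81 mm above the counter when seated. Post 30 x 30 mm, sides along the insert's x and y, so it can be gripped across either; its top 18 mm above this point. Beside it the orange block and teal pockets begin 34 mm or more from the post's middle along x; their tops are 22 mm below this point. Axes as the insert's.
- insert_centre (a point): Loose teal and orange organiser insert, 0.26 to 0.44 kg, 164 (x) x 116 (y) x 55 mm plus post; this point is its centre, 27.5 mm above its underside. Sits 24 mm deep in the base with 4 mm play all round; its lowest 6 mm is 4 mm smaller on each side as a lead-in. Its x axis points to the orange slot block: along the base's +x (far side) at the start, it must end along the base's -x.
- insert_slot (a point): Centre of the mouth of the scraper slot, in the top of the orange block at one end of the insert: 60 mm from the post along the insert's x, 55 mm above the insert's underside (22 mm below the post point). Axes as the insert's. The slot is 9 mm wide (along x), 100 mm long (along y), 45 mm deep, vertical.
- scraper_grip (a point): Loose scraper, 0.13 to 0.2 kg, 100 mm tall, standing blade down in the stand: red handle 16 mm thick (its x), 100 mm long (its y), 34 mm high; steel blade 4 mm thick, 90 mm wide, 66 mm long, thinned to 2.2 mm over the last 8 mm. This point: the handle's centre, 83 mm above the blade's edge. z points up. Either way round will do. Once home, the handle's underside is 21 mm above the orange block.
- scraper_tip (a point): Middle of the scraper's lower blade edge, 83 mm below the handle's centre; axes as the scraper's. Standing in the stand it is 15 mm above the counter; home in the seated insert it is 45 mm below the slot's mouth, 14 mm above the counter.
- stand: Yellow stand fixed to the counter, 70 (x) x 124 (y) x 40 mm high, with a groove 6.2 mm wide, 25 mm deep, 100 mm long along its y in which the scraper stands upright (it may lean by up to 0.1 rad). Origin: centre of the underside. On the left or on the right of the organiser.
- tape: Bystander: dark tape dispenser 60 x 150 x 82 mm, on the side where the stand is not. Origin: centre of the underside.
- calculator: Bystander: desk calculator, 150 x 105 x 21 mm. Origin: centre of the underside.
- dish: Bystander: white change dish, 130 mm across, 28 mm high. Origin: centre of the underside.
- paper_roll: Bystander: standing till-paper roll, 72 mm across, 58 mm high. Origin: centre of the underside.
- stapler: Bystander: blue stapler, 130 x 36 x 44 mm. Origin: centre of the underside.
Not all that is in view belongs to the job. Leave any pink or turquoise look-alike of the part that bears scraper_grip alone.

How it is judged:
By the outcome, as a careful person would: the job done as asked, in the order asked, and still so for the second after the job is handed in, with the robot touching nothing.
It also fails if it takes over 61 s, if anything falls off the work surface, if the arm or the gripper's body presses on something with over 40 N, if the wrist force passes 120 N, or if a joint passes its speed limit or range.

## Working session

There is one attempt and no reset: what is moved stays moved. The work goes in short steps, Python scripts to look and compute and a shell command to move; the robot and the scene stay as the last step left them, time stands still between calls to the robot, and variables do not carry over. Pictures are saved under pics/ and viewed, and the job is handed in when it is done.

```bash
ls -la; mkdir -p pics
cat > h.py <<'E'
import numpy as np, cv2
from scipy.spatial.transform import Rotation as R
from station import ctrl, eyes, spotter
def save(p,n): cv2.imwrite('pics/'+n,p['image'][:,:,::-1])
def K(p):
    f=p['image'].shape[0]/2/np.tan(np.radians(p['vertical_fov'])/2)
    return np.array([[f,0,p['cx']],[0,f,p['cy']],[0,0,1.]])
def ext(p,o=None):
    if 'rvec' in p: return R.from_rotvec(p['rvec']).as_matrix(),np.array(p['tvec'])
    T=np.eye(4);T[:3,:3]=R.from_rotvec(o['tool_rot']).as_matrix();T[:3,3]=o['tool_pos']
    C=np.linalg.inv(T@np.array(p['mount'])); return C[:3,:3],C[:3,3]
def proj(X,p,o=None):
    r,t=ext(p,o); c=(r@np.atleast_2d(X).T).T+t; u=(K(p)@c.T).T; return u[:,:2]/u[:,2:]
def onz(uv,z,p,o=None):
    r,t=ext(p,o); uv=np.atleast_2d(uv); d=(r.T@np.linalg.inv(K(p))@np.c_[uv,np.ones(len(uv))].T).T
    c=-r.T@t; return c+d*((z-c[2])/d[:,2])[:,None]
E
python3 - <<'E'
from h import *
o=ctrl.get_obs(); print(o)
for n in['scene','side','wrist']:
    p=eyes.get_image(n); save(p,n+'0.png'); print(n,{k:v for k,v in p.items() if k!='image'})
    for q in['holder','insert_post','insert_slot','scraper_grip','scraper_tip','stand','tape']:
        print(q,[(np.round(d['centre'],3).tolist(),round(d['confidence'],2)) for d in spotter.mark_of(q,p)])
E
```

```text
total 12
drwxr-xr-x  3 agent agent 4096 Dec  7 13:55 .
drwxr-xr-x 23 root  root  4096 Dec  7 13:55 ..
drwxr-xr-x  2 agent agent 4096 Dec  7 13:55 pics
{'t': 0.0, 'q': array([-1.18997390e-01,  5.33619795e-02,  1.61430419e+00, -5.60541846e-06,
        1.47600716e+00, -1.19029064e-01]), 'dq': array([-1.09678884e-03,  4.59528973e-04,  1.33838930e-03, -2.96027806e-05,
       -2.45115055e-03, -3.37872344e-04]), 'effort': array([ 2.70554956e-04, -3.93670499e+01, -3.70175600e+01, -1.62778279e-04,
        6.93513779e-03, -6.06393527e-06]), 'tool_pos': array([6.24728699e-01, 3.38885360e-05, 4.03453386e-01]), 'tool_rot': array([-2.22025118e+00, -2.22032270e+00,  2.02614537e-03]), 'contact_force': array([ 0.64854338, -0.62988876, -1.15585609]), 'wrist_torque': array([0.01598933, 0.01365918, 0.00324966]), 'opening': 0.08562641084554067}
scene {'vertical_fov': 47.20951078734014, 'cx': 252.35204803606393, 'cy': 183.99006910366998, 'rvec': array([ 2.13359572,  0.65755683, -0.30328899]), 'tvec': array([-0.42205925, -0.12013621,  1.61035465]), 'shot': 1}
holder [([0.554, -0.047, -0.001], 0.85)]
insert
[... 1103 characters left out ...]
9, -0.329, -0.005], 0.98)]
tape [([0.554, 0.328, -0.002], 0.84)]
wrist {'vertical_fov': 69.29538735850183, 'cx': 258.50450529833205, 'cy': 188.62121132525058, 'mount': array([[ 8.21725376e-04, -9.55260507e-01, -2.95764583e-01,
         7.55919451e-02],
       [ 9.99999320e-01,  5.40225726e-04,  1.03348587e-03,
         5.92157653e-04],
       [-8.27468598e-04, -2.95765231e-01,  9.55260301e-01,
         3.07067141e-02],
       [ 0.00000000e+00,  0.00000000e+00,  0.00000000e+00,
         1.00000000e+00]]), 'shot': 3}
holder []
insert_post [([0.555, -0.048, 0.082], 0.87), ([0.616, -0.056, 0.058], 0.68)]
insert_slot [([0.612, -0.056, 0.059], 0.59)]
scraper_grip []
scraper_tip []
stand []
tape []
```

View pics/scene0.png

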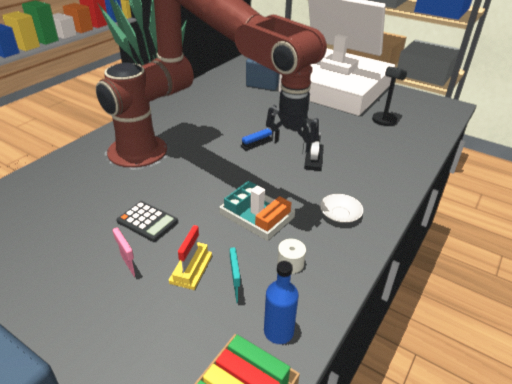

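View pics/side0.png

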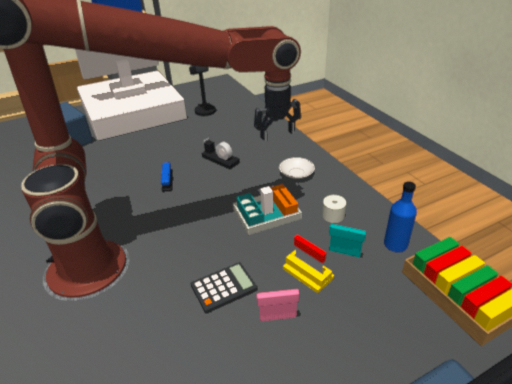

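View pics/wrist0.png

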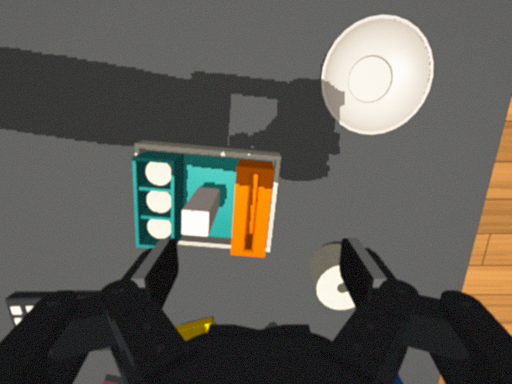

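The red scraper stands in the yellow stand on the right, at about (0.53,-0.33). The pink and turquoise look-alikes are at (0.39,-0.41) and (0.67,-0.32). The orange slot points to the far side. Next I'll measure the yaws more closely in the wrist view.

Run:
```python
from h import *
o=ctrl.get_obs(); p=eyes.get_image('wrist')
im=p['image']; c=im[135:265,120:290]; cv2.imwrite('pics/w1.png',cv2.resize(c[:,:,::-1],None,fx=4.5,fy=4.5,interpolation=cv2.INTER_CUBIC))
hsv=cv2.cvtColor(im,cv2.COLOR_RGB2HSV)
for yaw in (-.15,-.1,-.05,0):
  X=np.array([.555,-.048]); ax=np.array([np.cos(yaw),np.sin(yaw)]);ay=np.array([-ax[1],ax[0]])
  P=[np.r_[X+ax*a+ay*b,.028] for a,b in((.092,.068),(.092,-.068),(-.092,-.068),(-.092,.068))]
  print(yaw,proj(P,p,o).round(0).tolist())
s=eyes.get_image('side'); cv2.imwrite('pics/s1.png',cv2.resize(s['image'][170:330,210:380,::-1],None,fx=3.7,fy=3.7,interpolation=cv2.INTER_CUBIC))
```

```text
-0.15 [[282.0, 161.0], [265.0, 255.0], [134.0, 237.0], [136.0, 139.0]]
-0.1 [[280.0, 157.0], [268.0, 252.0], [136.0, 240.0], [133.0, 142.0]]
-0.05 [[278.0, 153.0], [271.0, 249.0], [139.0, 243.0], [130.0, 146.0]]
0 [[275.0, 149.0], [274.0, 247.0], [141.0, 247.0], [128.0, 149.0]]
```

View pics/w1.png

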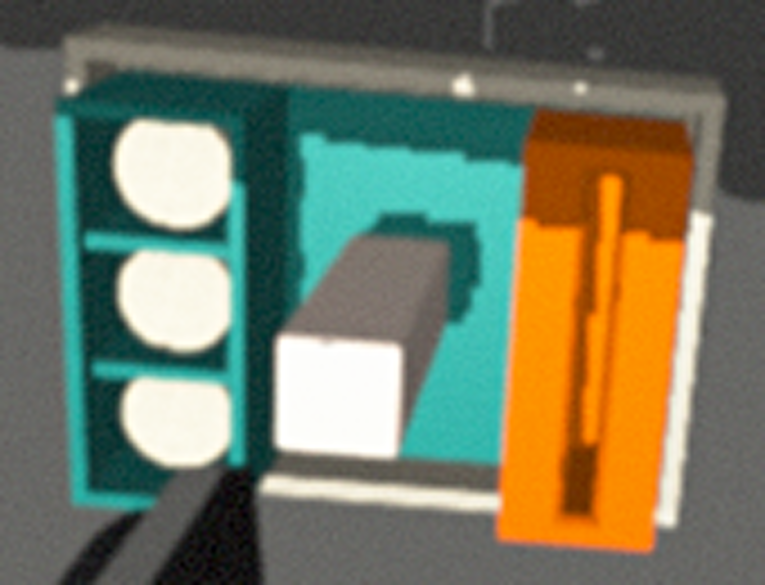

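View pics/s1.png

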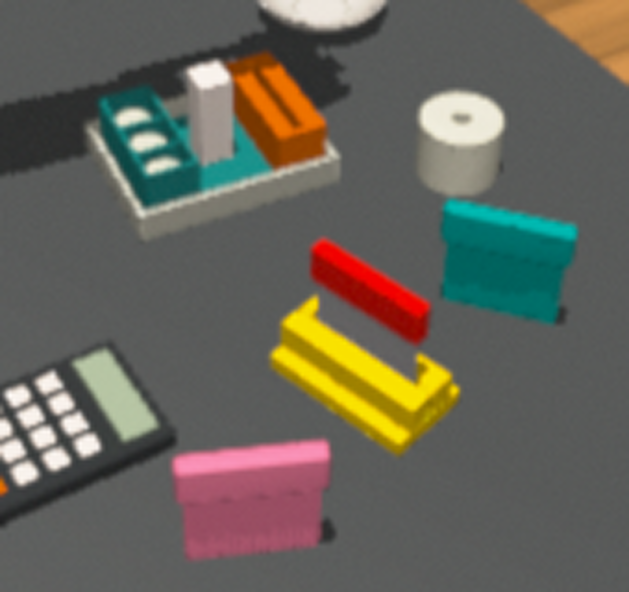

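```bash
cat > z.py <<'E'
from h import *
o=ctrl.get_obs(); p=eyes.get_image('wrist')
f=lambda a: np.array(a)/4.5+[120,135]
for n,a,z in(('slot',[(610,172),(578,520)],.059),('orR',[(692,155),(655,550)],.059),('orL',[(525,170),(497,542)],.059),('orB',[(497,542),(655,550)],.059),
 ('post',[(275,340),(402,345),(395,458),(275,452)],.099),('tealL',[(60,110),(75,505)],.059),('baseR',[(722,100),(677,525)],.028),('baseT',[(68,40),(722,100)],.028)):
  X=onz(f(a),z,p,o); d=X[1]-X[0]; print(n,X.round(4).tolist(),'mean',X.mean(0).round(4),'len',np.linalg.norm(d).round(4),'yaw',np.arctan2(d[1],d[0]).round(3))
E
python3 z.py
```

```text
slot [[0.6225, -0.0031, 0.059], [0.6132, -0.1046, 0.059]] mean [ 0.6178 -0.0538  0.059 ] len 0.1019 yaw -1.662
orR [[0.6437, 0.0014, 0.059], [0.6351, -0.1142, 0.059]] mean [ 0.6394 -0.0564  0.059 ] len 0.116 yaw -1.645
orL [[0.6004, -0.0026, 0.059], [0.59, -0.1116, 0.059]] mean [ 0.5952 -0.0571  0.059 ] len 0.1095 yaw -1.666
orB [[0.59, -0.1116, 0.059], [0.6351, -0.1142, 0.059]] mean [ 0.6125 -0.1129  0.059 ] len 0.0451 yaw -0.057
post [[0.5437, -0.034, 0.099], [0.5736, -0.0352, 0.099], [0.5704, -0.0648, 0.099], [0.5413, -0.0632, 0.099]] mean [ 0.5573 -0.0493  0.099 ] len 0.0299 yaw -0.042
tealL [[0.4821, 0.0131, 0.059], [0.4713, -0.0999, 0.059]] mean [ 0.4767 -0.0434  0.059 ] len 0.1135 yaw -1.665
baseR [[0.6536, 0.0099, 0.028], [0.6428, -0.1241, 0.028]] mean [ 0.6482 -0.0571  0.028 ] len 0.1344 yaw -1.651
baseT [[0.4727, 0.0265, 0.028], [0.6536, 0.0099, 0.028]] mean [0.5632 0.0182 0.028 ] len 0.1816 yaw -0.092
```

Base centre is (0.557,-0.049) with yaw -0.09. The independent edges agree within about 1 mm. I'll move above the post and turn the jaws to lie across the insert's y.

```bash
python3 -m crank '[[0,0,0,-16,-23,0,-1],[0,0,0,-16,-23,0,-1],[0,0,0,-17,-22,0,-1],[0,0,-0.12,0,0,20,-1],[0,0,-0.12,0,0,20,-1],[0,0,-0.12,0,0,20,-1],[0,0,-0.12,0,0,10,-1],[0,0,-0.12,0,0,0,-1]]' 60
python3 -m crank '[[0,0,-0.12,0,0,0,-1],[0,0,-0.12,0,0,0,-1],[0,0,-0.12,0,0,0,-1],[0,0,-0.12,0,0,0,-1],[0,0,-0.12,0,0,0,-1],[0,0,-0.12,0,0,0,-1],[0,0,-0.12,0,0,0,-1],[0,0,0,0,0,0,-1]]'
cat > st.py <<'E'
from h import *
import sys
# usage: st.py x y z yaw_of_tool_y(deg)
o=ctrl.get_obs(); Rm=R.from_rotvec(o['tool_rot']).as_matrix()
print('t',round(o['t'],2),'pos',o['tool_pos'].round(4),'z',Rm[:,2].round(3),'yawY',np.degrees(np.arctan2(Rm[1,1],Rm[0,1])).round(2),'q',o['q'].round(2),'F',o['contact_force'].round(1),'M',o['wrist_torque'].round(2),'op',round(o['opening'],4))
if len(sys.argv)>1:
    X=np.array([float(a) for a in sys.argv[1:4]]); y=np.radians(float(sys.argv[4]))
    T=np.c_[[-(-np.sin(y)),-np.cos(y),0],[np.cos(y),np.sin(y),0],[0,0,-1.]]
    if np.linalg.det(T)<0: T[:,0]*=-1
    print('turn',R.from_matrix(Rm.T@T).as_rotvec().round(4),'shift mm (current axes)',(Rm.T@(X-o['tool_pos'])*1e3).round(1))
E
python3 st.py .557 -.049 .233 84.8
```

```text
t: 2.02
tool_pos: [0.5546, -0.0513, 0.3344]
tool_rot: [1.427, 2.792, 0.002]
contact_force: [-0.6, 0.1, 0.5]
opening: 0.0852
t: 2.68
tool_pos: [0.5537, -0.0513, 0.3321]
tool_rot: [0.106, 3.137, -0.001]
contact_force: [0.2, -0.1, 0.4]
opening: 0.0855
t 2.68 pos [ 0.5537 -0.0513  0.3321] z [ 0.003 -0.001 -1.   ] yawY 86.12 q [-0.23 -0.06  1.85 -0.    1.35 -1.73] F [ 0.2 -0.1  0.4] M [-0.02  0.03  0.  ] op 0.0855
turn [-0.0007  0.0026  0.023 ] shift mm (current axes) [-2.9  2.6 99.1]
```

```bash
python3 -m crank '[[0,0.0026,0.022,-3,2.6,10,-1],[0,0,0,0,0,15,-1],[0,0,0,0,0,0,-1]]'
python3 st.py .557 -.049 .233 84.8
python3 - <<'E'
from h import *
o=ctrl.get_obs();p=eyes.get_image('wrist');save(p,'w2.png')
print([(d['centre'],d['confidence']) for d in spotter.mark_of('insert_post',p)])
c=p['image'].copy()
ax=np.array([np.cos(-.09),np.sin(-.09)]);ay=np.array([-ax[1],ax[0]]);C=np.array([.557,-.049])
for h,w,z in((.015,.015,.099),(.092,.068,.028)):
  q=proj([np.r_[C+ax*a*h+ay*b*w,z] for a,b in((1,1),(1,-1),(-1,-1),(-1,1))],p,o)
  cv2.polylines(c,[q.round().astype(int)],True,(255,0,255),1)
cv2.imwrite('pics/w2o.png',c[:,:,::-1])
E
```

```text
t: 2.93
tool_pos: [0.5574, -0.049, 0.308]
tool_rot: [0.157, 3.135, -0.002]
contact_force: [-1.1, 0.4, -0.7]
opening: 0.0855
t 2.93 pos [ 0.5574 -0.049   0.308 ] z [ 0.003 -0.001 -1.   ] yawY 84.27 q [-0.22 -0.02  1.86 -0.    1.31 -1.69] F [-1.1  0.4 -0.7] M [0.06 0.   0.01] op 0.0855
turn [-0.0011  0.003  -0.0092] shift mm (current axes) [ 0.6  0.  75. ]
[([0.5587, -0.0457, 0.0819], 0.9)]
```

View pics/w2o.png

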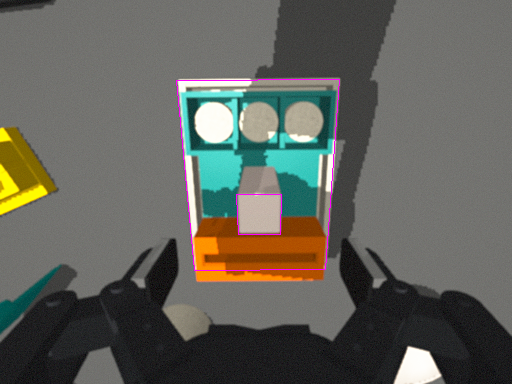

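The model overlay matches both the post top (259,214) and the base rim, so I'll descend and grip.

```bash
python3 -m crank '[[0,0.003,-0.009,0.5,0,30,-1],[0,0,0,0,0,30,-1],[0,0,0,0,0,15,-1],[0,0,0,0,0,0,1],[0,0,0,0,0,0,1],[0,0,0,0,0,0,1],[0,0,0,0,0,0,1],[0,0,0,0,0,0,1]]' 80
python3 st.py .557 -.049 .233 84.8
python3 -m crank '[[0,0,0,0,0,0,1],[0,0,0,0,0,0,1],[0,0,0,0,0,0,1],[0,0,0,0,0,0,1]]'
python3 st.py .557 -.049 .233 84.8
```

```text
t: 3.7
tool_pos: [0.5629, -0.0504, 0.2458]
tool_rot: [0.151, 3.116, -0.007]
contact_force: [0.5, 0.3, -2.9]
opening: 0.0285
t 3.7 pos [ 0.5629 -0.0504  0.2458] z [ 0.022 -0.006 -1.   ] yawY 84.46 q [-0.22  0.06  1.89 -0.    1.17 -1.69] F [ 0.5  0.3 -2.9] M [ 0.04 -0.06 -0.  ] op 0.0285
turn [-0.0035  0.022  -0.0059] shift mm (current axes) [ 6.2  0.9 12.6]
t: 4.03
tool_pos: [0.5628, -0.0504, 0.2469]
tool_rot: [0.151, 3.115, -0.008]
contact_force: [-0.6, -0.2, -4.2]
opening: 0.0288
t 4.03 pos [ 0.5628 -0.0504  0.2469] z [ 0.023 -0.006 -1.   ] yawY 84.45 q [-0.22  0.06  1.89 -0.    1.18 -1.69] F [-0.6 -0.2 -4.2] M [-0.02 -0.05 -0.  ] op 0.0288
turn [-0.0039  0.0235 -0.0061] shift mm (current axes) [ 6.2  0.9 13.7]
```

The descent fell short and left a tilt of 0.022 rad, so I'll reopen, correct and regrip.

```bash
python3 -m crank '[[0,0,0,0,0,0,-1],[0,0,0,0,0,0,-1],[0,0,0,0,0,0,-1],[0,0,0,0,0,0,-1]]'
python3 -m crank '[[0,0.012,0,3,0.5,0,-1],[-0.003,0.012,-0.006,3,0.4,0,-1],[0,0,0,0,0,0,-1]]'
python3 st.py .557 -.049 .233 84.8
```

```text
t: 4.37
tool_pos: [0.5635, -0.0506, 0.2485]
tool_rot: [0.151, 3.112, -0.009]
contact_force: [-0.2, -0.8, 0.5]
opening: 0.0755
t: 4.62
tool_pos: [0.5576, -0.0491, 0.2494]
tool_rot: [0.142, 3.137, -0.002]
contact_force: [0.3, 0.6, 0.1]
opening: 0.0855
t 4.62 pos [ 0.5576 -0.0491  0.2494] z [ 0.001 -0.001 -1.   ] yawY 84.82 q [-0.22  0.05  1.89 -0.    1.2  -1.7 ] F [0.3 0.6 0.1] M [-0.01  0.04 -0.02] op 0.0855
turn [-0.0013  0.0016  0.0004] shift mm (current axes) [ 0.7  0.1 16.4]
```

```bash
python3 -m crank '[[0,0,0,0.7,0,6,-1],[0,0,0,0,0,6,-1],[0,0,0,0,0,5,-1],[0,0,0,0,0,0,-1]]'
python3 st.py .557 -.049 .233 84.8
```

```text
t: 4.95
tool_pos: [0.5567, -0.049, 0.2309]
tool_rot: [0.142, 3.136, -0.002]
contact_force: [-0.9, 0.2, -0.6]
opening: 0.0855
t 4.95 pos [ 0.5567 -0.049   0.2309] z [ 0.002 -0.002 -1.   ] yawY 84.83 q [-0.22  0.07  1.9  -0.    1.17 -1.7 ] F [-0.9  0.2 -0.6] M [ 0.03 -0.01  0.02] op 0.0855
turn [-0.0014  0.0022  0.0005] shift mm (current axes) [-0.3  0.  -2.1]
```

```bash
python3 -m crank '[[0,0,0,0,0,0,1],[0,0,0,0,0,0,1],[0,0,0,0,0,0,1],[0,0,0,0,0,0,1],[0,0,0,0,0,0,1],[0,0,0,0,0,0,1]]' 80
python3 st.py .557 -.049 .231 84.8
python3 -m crank '[[0,0,0,0,0,-4,1],[0,0,0,0,0,-4,1],[0,0,0,0,0,-4,1],[0,0,0,0,0,-6,1],[0,0,0,0,0,-6,1],[0,0,0,0,0,-6,1],[0,0,0,0,0,-6,1],[0,0,0,0,0,0,1]]'
python3 st.py .557 -.049 .271 84.8
```

```text
t: 5.45
tool_pos: [0.5566, -0.0491, 0.23]
tool_rot: [0.142, 3.138, -0.002]
contact_force: [-0.1, 0.1, -3.4]
opening: 0.029
t 5.45 pos [ 0.5566 -0.0491  0.23  ] z [ 0.    -0.001 -1.   ] yawY 84.82 q [-0.22  0.07  1.9  -0.    1.17 -1.7 ] F [-0.1  0.1 -3.4] M [ 0.05 -0.06 -0.03] op 0.029
turn [-0.0014  0.0005  0.0004] shift mm (current axes) [-0.4  0.1 -1. ]
t: 6.12
tool_pos: [0.5551, -0.0486, 0.2671]
tool_rot: [-0.142, -3.134, 0.0]
contact_force: [0.2, 0.2, -3.8]
opening: 0.0292
t 6.12 pos [ 0.5551 -0.0486  0.2671] z [-0.005 -0.    -1.   ] yawY 84.83 q [-0.22  0.02  1.89 -0.    1.24 -1.7 ] F [ 0.2  0.2 -3.8] M [ 0.02 -0.06 -0.01] op 0.0292
turn [-0.0005 -0.0047  0.0005] shift mm (current axes) [-1.9 -0.2 -3.9]
```

Lifted, and the weight reads about 3.8 N. I'll raise it further and turn half a turn.

```bash
python3 -m crank '[[0,-0.004,0,-2,0,-10,1],[0,0,0,0,0,-12,1],[0,0,0,0,0,-12,1],[0,0,0,0,0,-8,1],[0,0,0.06,0,0,0,1],[0,0,0.09,0,0,0,1],[0,0,0.12,0,0,0,1],[0,0,0.12,0,0,0,1]]'
for i in 1; do :; done
python3 -m crank '[[0,0,0.12,0,0,0,1],[0,0,0.12,0,0,0,1],[0,0,0.12,0,0,0,1],[0,0,0.12,0,0,0,1],[0,0,0.12,0,0,0,1],[0,0,0.12,0,0,0,1],[0,0,0.12,0,0,0,1],[0,0,0.12,0,0,0,1]]'
python3 -m crank '[[0,0,0.12,0,0,0,1],[0,0,0.12,0,0,0,1],[0,0,0.12,0,0,0,1],[0,0,0.12,0,0,0,1],[0,0,0.12,0,0,0,1],[0,0,0.12,0,0,0,1],[0,0,0.12,0,0,0,1],[0,0,0.12,0,0,0,1]]'
python3 st.py .557 -.049 .315 -95.2
```

```text
t: 6.78
tool_pos: [0.5583, -0.0489, 0.3198]
tool_rot: [0.769, 3.039, -0.001]
contact_force: [0.4, -0.9, -3.7]
opening: 0.0293
t: 7.45
tool_pos: [0.5591, -0.0491, 0.3289]
tool_rot: [2.127, 2.294, 0.011]
contact_force: [-1.0, -0.0, -3.8]
opening: 0.0295
t: 8.12
tool_pos: [0.5596, -0.0492, 0.3374]
tool_rot: [2.968, 0.993, 0.028]
contact_force: [-0.8, 0.1, -3.7]
opening: 0.0292
t 8.12 pos [ 0.5596 -0.0492  0.3374] z [ 0.021 -0.005 -1.   ] yawY -52.99 q [-0.22 -0.05  1.83 -0.    1.34  0.7 ] F [-0.8  0.1 -3.7] M [0.   0.03 0.04] op 0.0292
turn [ 0.011  -0.0187  0.7367] shift mm (current axes) [-2.3 -2.1 22.3]
```

```bash
python3 -m crank '[[0.002,-0.003,0.12,0,0,2,1],[0.002,-0.003,0.12,0,0,3,1],[0.002,-0.003,0.12,0,0,3,1],[0.002,-0.003,0.12,0,0,3,1],[0.002,-0.003,0.12,0,0,3,1],[0,0,0.1,0,0,2,1],[0,0,0,0,0,0,1]]'
python3 st.py .557 -.049 .315 -95.2
```

```text
t: 8.7
tool_pos: [0.5605, -0.0494, 0.3285]
tool_rot: [3.137, -0.136, 0.015]
contact_force: [-0.8, -0.5, -3.4]
opening: 0.0289
t 8.7 pos [ 0.5605 -0.0494  0.3285] z [ 0.009 -0.002 -1.   ] yawY -94.97 q [-0.22 -0.04  1.83 -0.    1.34  1.44] F [-0.8 -0.5 -3.4] M [ 0.04  0.05 -0.03] op 0.0289
turn [ 0.0014 -0.0094  0.0041] shift mm (current axes) [-3.6 -0.1 13.4]
```

```bash
python3 -m crank '[[0.001,-0.009,0.004,-3.6,0,5,1],[0,0,0,0,0,5,1],[0,0,0,0,0,0,1]]'
python3 st.py .557 -.049 .315 -95.2
python3 - <<'E'
from h import *
o=ctrl.get_obs();w=eyes.get_image('wrist');s=eyes.get_image('side')
Rm=R.from_rotvec(o['tool_rot']).as_matrix()
def ov(p,oo,name,crop=None):
  c=p['image'].copy()
  ins=np.array([-Rm[:,0],-Rm[:,1],-Rm[:,2]])  # insert x=? tool axes
  G=o['tool_pos']+Rm[:,2]*(.081+.150) # underside below tcp when gripped: tcp .2300-.004
  G=o['tool_pos']+Rm[:,2]*.2265
  for sgn,col in((1,(255,0,255)),):
    X=Rm[:,0]; Y=Rm[:,1]; Z=-Rm[:,2]
    for h,wd,z in((.082,.058,.055),(.015,.015,.095)):
      q=proj([G+X*a*h+Y*b*wd+Z*z for a,b in((1,1),(1,-1),(-1,-1),(-1,1))],p,oo)
      cv2.polylines(c,[q.round().astype(int)],True,col,1)
  ax=np.array([np.cos(-.09),np.sin(-.09)]);ay=np.array([-ax[1],ax[0]]);C=np.array([.557,-.049])
  q=proj([np.r_[C+ax*a*.092+ay*b*.068,.028] for a,b in((1,1),(1,-1),(-1,-1),(-1,1))],p,oo)
  cv2.polylines(c,[q.round().astype(int)],True,(0,255,0),1)
  if crop: c=cv2.resize(c[crop[0]:crop[1],crop[2]:crop[3]],None,fx=4,fy=4,interpolation=cv2.INTER_CUBIC)
  cv2.imwrite('pics/'+name,c[:,:,::-1])
ov(w,o,'w3.png'); ov(s,None,'s3.png',(100,250,190,360))
E
```

```text
t: 8.95
tool_pos: [0.5569, -0.0491, 0.3198]
tool_rot: [3.138, -0.133, 0.003]
contact_force: [0.0, 0.5, -4.5]
opening: 0.0293
t 8.95 pos [ 0.5569 -0.0491  0.3198] z [ 0.002 -0.001 -1.   ] yawY -94.85 q [-0.22 -0.04  1.85 -0.    1.33  1.43] F [ 0.   0.5 -4.5] M [ 0.03  0.04 -0.01] op 0.0293
turn [ 0.0006 -0.002   0.006 ] shift mm (current axes) [ 0.1 -0.1  4.8]
```

View pics/w3.png

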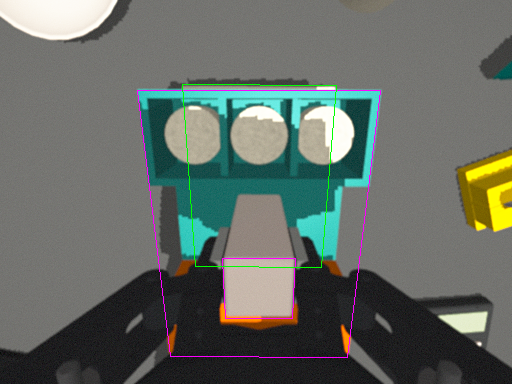

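View pics/s3.png

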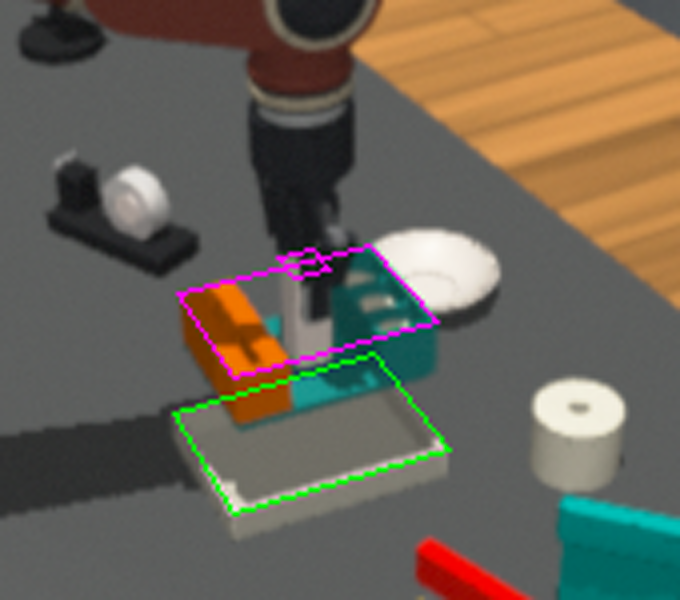

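The insert overlay fits: it hangs level with the orange block on the robot's side, centred over the green base outline. I'll lower it to just above the rim.

```bash
python3 -m crank '[[0,-0.002,0.006,0,0,12,1],[0,0,0,0,0,12,1],[0,0,0,0,0,12,1],[0,0,0,0,0,10,1],[0,0,0,0,0,8,1],[0,0,0,0,0,4,1],[0,0,0,0,0,0,1]]'
python3 st.py .557 -.049 .230 -95.2
```

```text
t: 9.63
tool_pos: [0.5566, -0.0491, 0.2546]
tool_rot: [3.138, -0.142, -0.004]
contact_force: [-0.1, 0.4, -3.3]
opening: 0.029
t 9.63 pos [ 0.5566 -0.0491  0.2546] z [-0.002 -0.    -1.   ] yawY -95.17 q [-0.22  0.04  1.89 -0.    1.21  1.44] F [-0.1  0.4 -3.3] M [ 0.06  0.03 -0.01] op 0.029
turn [0.0004 0.0023 0.0005] shift mm (current axes) [ 0.5 -0.2 24.6]
```

```bash
python3 -m crank '[[0,0.002,0,0,0,4,1],[0,0,0,0,0,4,1],[0,0,0,0,0,4,1],[0,0,0,0,0,3,1],[0,0,0,0,0,0,1]]'
python3 st.py .557 -.049 .230 -95.2
```

```text
t: 10.05
tool_pos: [0.557, -0.0492, 0.2386]
tool_rot: [3.138, -0.141, 0.002]
contact_force: [-0.9, -0.0, -5.3]
opening: 0.0292
t 10.05 pos [ 0.557  -0.0492  0.2386] z [ 0.001 -0.001 -1.   ] yawY -95.16 q [-0.22  0.06  1.9  -0.    1.18  1.44] F [-0.9 -0.  -5.3] M [ 0.01  0.09 -0.01] op 0.0292
turn [ 0.0005 -0.0011  0.0007] shift mm (current axes) [-0.  -0.2  8.6]
```

```bash
python3 -m crank '[[0,-0.001,0,0,0,3,1],[0,0,0,0,0,3,1],[0,0,0,0,0,2,1],[0,0,0,0,0,1,1],[0,0,0,0,0,0,1]]'
python3 st.py .557 -.049 .230 -95.2
```

```text
t: 10.47
tool_pos: [0.5577, -0.0493, 0.2301]
tool_rot: [3.137, -0.141, 0.004]
contact_force: [-0.0, 0.7, -2.6]
opening: 0.0295
t 10.47 pos [ 0.5577 -0.0493  0.2301] z [ 0.002 -0.001 -1.   ] yawY -95.16 q [-0.22  0.07  1.9  -0.    1.17  1.44] F [-0.   0.7 -2.6] M [0.05 0.16 0.  ] op 0.0295
turn [ 0.0008 -0.0024  0.0007] shift mm (current axes) [-0.7 -0.3  0.1]
```

```bash
python3 -m crank '[[0,0,0,0,0,1,1],[0,0,0,0,0,1,1],[0,0,0,0,0,0,1]]'
python3 st.py .557 -.049 .230 -95.2
```

```text
t: 10.72
tool_pos: [0.5582, -0.0495, 0.2302]
tool_rot: [3.138, -0.141, 0.004]
contact_force: [0.4, 1.1, -2.9]
opening: 0.0289
t 10.72 pos [ 0.5582 -0.0495  0.2302] z [ 0.002 -0.001 -1.   ] yawY -95.15 q [-0.22  0.07  1.9  -0.    1.17  1.44] F [ 0.4  1.1 -2.9] M [-0.02 -0.02 -0.04] op 0.0289
turn [ 0.0006 -0.0025  0.0008] shift mm (current axes) [-1.3 -0.4  0.2]
```

```bash
python3 -m crank '[[0,-0.002,0,-0.5,0,2,1],[0,0,0,0,0,2,1],[0,0,0,0,0,1,1]]'
python3 st.py .557 -.049 .230 -95.2
```

```text
t: 10.97
tool_pos: [0.559, -0.0497, 0.2299]
tool_rot: [3.138, -0.141, 0.003]
contact_force: [-4.3, 0.4, 0.2]
opening: 0.0294
t 10.97 pos [ 0.559  -0.0497  0.2299] z [ 0.002 -0.001 -1.   ] yawY -95.16 q [-0.22  0.08  1.9  -0.    1.17  1.44] F [-4.3  0.4  0.2] M [ 0.27  0.7  -0.03] op 0.0294
turn [ 0.0006 -0.0017  0.0006] shift mm (current axes) [-2.1 -0.5 -0.1]
```

The weight is now off the wrist and the height matches the original seated height (0.230). Releasing.

```bash
python3 -m crank '[[0,0,0,0,0,0,-1],[0,0,0,0,0,0,-1],[0,0,0,0,0,0,-1],[0,0,0,0,0,0,-1],[0,0,0,0,0,0,-1]]'
python3 -m crank '[[0,0,0,0,0,-10,-1],[0,0,0,0,0,-20,-1],[0,0,0,0,0,-25,-1],[0,0,0,0,0,-25,-1],[0,0,0,0,0,-10,-1],[0,0,0,0,0,0,-1]]'
python3 st.py
python3 - <<'E'
from h import *
o=ctrl.get_obs();w=eyes.get_image('wrist');s=eyes.get_image('side');save(w,'w4.png')
for p,n in((w,'w'),(s,'s')):
  for q in('insert_post','insert_slot','scraper_grip','stand'): print(n,q,[(np.round(d['centre'],4).tolist(),round(d['confidence'],2)) for d in spotter.mark_of(q,p)])
cv2.imwrite('pics/s4.png',cv2.resize(s['image'][160:300,210:360,::-1],None,fx=4,fy=4,interpolation=cv2.INTER_CUBIC))
E
```

```text
t: 11.38
tool_pos: [0.5604, -0.05, 0.2314]
tool_rot: [3.136, -0.141, 0.014]
contact_force: [0.4, -0.5, 0.7]
opening: 0.0851
t: 11.88
tool_pos: [0.5591, -0.0496, 0.3255]
tool_rot: [3.137, -0.142, 0.01]
contact_force: [0.2, 0.4, -0.2]
opening: 0.0853
t 11.88 pos [ 0.5591 -0.0496  0.3255] z [ 0.006 -0.002 -1.   ] yawY -95.17 q [-0.22 -0.04  1.84 -0.    1.33  1.44] F [ 0.2  0.4 -0.2] M [-0.04  0.02 -0.02] op 0.0853
w insert_post [([0.5617, -0.0465, 0.0798], 0.97)]
w insert_slot [([0.4982, -0.0466, 0.0596], 0.79)]
w scraper_grip []
w stand []
s insert_post [([0.5582, -0.0469, 0.0784], 0.59)]
s insert_slot [([0.5019, -0.0462, 0.0613], 0.81), ([0.5523, 0.3288, -0.0003], 0.28)]
s scraper_grip [([0.3924, -0.413, 0.0827], 0.73), ([0.666, -0.3202, 0.0862], 0.61), ([0.5347, -0.33, 0.0986], 0.57)]
s stand [([0.5313, -0.3258, -0.0043], 0.76)]
```

View pics/w4.png

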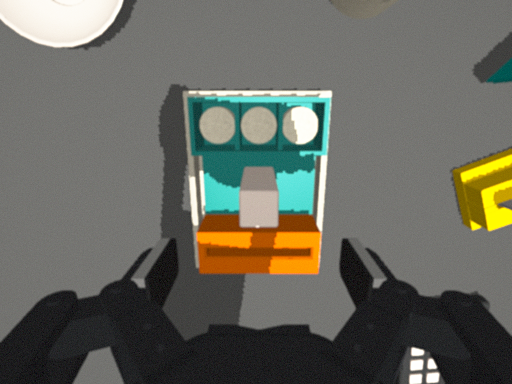

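View pics/s4.png

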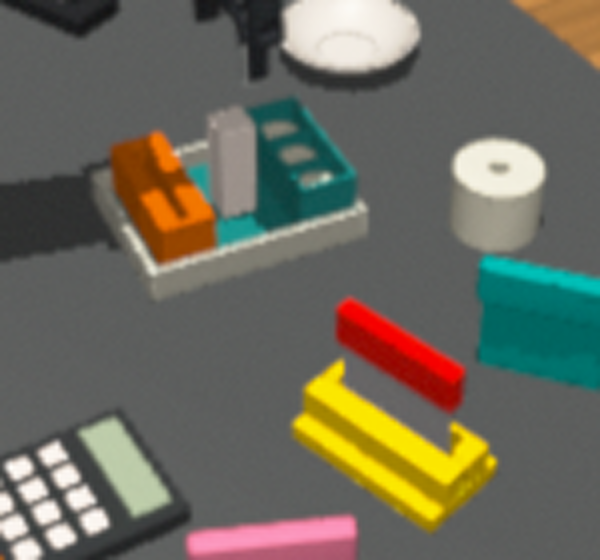

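The insert is seated, with the orange slot on the robot's side (wrist pixels about 206–312, row 252). I'll measure the slot from a zoomed crop.

```bash
cat > m5.py <<'E'
from h import *
o=ctrl.get_obs();p=eyes.get_image('wrist')
im=p['image'].astype(int)
c=p['image'][205:285,185:335]; cv2.imwrite('pics/w5.png',cv2.resize(c[:,:,::-1],None,fx=5,fy=5,interpolation=cv2.INTER_CUBIC))
# predicted
C=np.array([.557,-.049])
for cx in((.5575,-.049),(.559,-.0495)):
  a=-.09; ax=-np.array([np.cos(a),np.sin(a)]);ay=np.array([-ax[1],ax[0]])
  print(proj([np.r_[np.array(cx)+ax*.06+ay*s,.059] for s in(-.05,.05)],p,o).round(1).tolist())
# dark rows per column within orange
for u in range(205,316,12):
  col=im[235:272,u,0]; print(u,col.tolist()[5:30])
E
python3 m5.py
```

```text
[[204.8, 254.7], [311.1, 254.8]]
[[205.1, 253.3], [311.5, 253.3]]
205 [255, 255, 238, 190, 175, 176, 169, 159, 154, 155, 151, 153, 155, 155, 155, 156, 156, 169, 173, 176, 182, 179, 181, 178, 180]
217 [255, 255, 255, 241, 193, 176, 165, 144, 135, 130, 129, 129, 132, 131, 128, 141, 165, 173, 176, 173, 178, 178, 181, 181, 182]
229 [255, 254, 255, 255, 250, 230, 190, 147, 132, 128, 131, 134, 130, 131, 126, 139, 163, 172, 175, 179, 179, 184, 178, 182, 183]
241 [254, 255, 255, 255, 255, 255, 255, 226, 149, 130, 124, 130, 131, 127, 127, 137, 166, 174, 171, 180, 179, 178, 180, 178, 178]
253 [176, 174, 175, 178, 182, 176, 168, 149, 134, 130, 129, 130, 132, 127, 132, 140, 161, 173, 175, 176, 178, 181, 177, 181, 180]
265 [178, 182, 180, 182, 179, 179, 171, 148, 134, 135, 128, 131, 128, 126, 128, 143, 162, 179, 179, 176, 183, 181, 182, 178, 181]
277 [255, 255, 255, 255, 255, 255, 255, 236, 165, 130, 127, 133, 132, 126, 133, 174, 235, 244, 250, 254, 255, 255, 255, 254, 254]
289 [255, 255, 255, 255, 255, 255, 255, 239, 167, 129, 129, 129, 130, 127, 131, 173, 233, 242, 247, 254, 255, 255, 254, 255, 254]
301 [255, 255, 255, 255, 255, 255, 255, 238, 171, 132, 128, 130, 128, 127, 130, 174, 235, 245, 251, 254, 255, 255, 255, 254, 255]
313 [255, 255, 255, 255, 255, 255, 254, 247, 238, 240, 241, 245, 248, 249, 248, 247, 247, 245, 248, 254, 255, 255, 255, 254, 254]
```

View pics/w5.png

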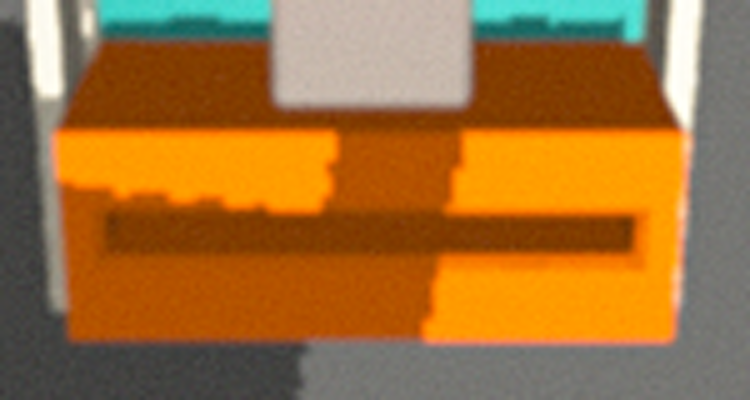

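Run:
```python
from h import *
o=ctrl.get_obs();p=eyes.get_image('wrist')
A=onz([(259,230.4),(259,273.2)],.059,p,o); print('orange',A.round(4),A.mean(0).round(4))
print('slot dark edge',onz([(259,255.4),(206,255.4),(312,255.4)],.057,p,o).round(4).tolist())
print('outer', onz([(259,257.5)],.059,p,o).round(4), 'far',onz([(259,247.6)],.059,p,o).round(4))
pt=onz([(185+272/5,205+107/5),(185+472/5,205+105/5)],.099,p,o); print('post near edge',pt.round(4))
e=onz([(185+55/5,205+130/5),(185+685/5,205+130/5),(185+676/5,205+342/5),(185+70/5,205+341/5)],.059,p,o); print(e.round(4),e.mean(0).round(4)); 
for i,j in((0,1),(3,2)): d=e[j]-e[i]; print(np.arctan2(d[1],d[0]),np.linalg.norm(d))
```

```text
orange [[ 0.5228 -0.0469  0.059 ]
 [ 0.4777 -0.0429  0.059 ]] [ 0.5002 -0.0449  0.059 ]
slot dark edge [[0.4958, -0.0445, 0.057], [0.5003, 0.0057, 0.057], [0.4913, -0.0947, 0.057]]
outer [[ 0.4948 -0.0444  0.059 ]] far [[ 0.5052 -0.0453  0.059 ]]
post near edge [[ 0.5467 -0.0341  0.099 ]
 [ 0.5443 -0.0642  0.099 ]]
[[ 0.5274  0.0107  0.059 ]
 [ 0.517  -0.1043  0.059 ]
 [ 0.4722 -0.1016  0.059 ]
 [ 0.4828  0.0147  0.059 ]] [ 0.4999 -0.0451  0.059 ]
-1.6602125555504827 0.11544304582802518
-1.6620943162545592 0.11682960891879508
```

Slot centre is (0.500,-0.0447), with its long axis at -1.661 rad (the orange edges and the slot edge agree). Next I'll move over the stand.

```bash
python3 st.py .531 -.300 .40 -5
python3 - <<'E'
from h import *
s=eyes.get_image('side'); 
u=lambda a:np.array(a)/4+[210,160]
print(onz(u([(350,300),(463,372)]),.115,s).round(4))
E
```

```text
t 12.48 pos [ 0.5583 -0.0495  0.3216] z [-0.    -0.001 -1.   ] yawY -95.17 q [-0.22 -0.03  1.84 -0.    1.33  1.44] F [ 1.   0.5 -0.3] M [0.   0.01 0.05] op 0.0857
turn [ 5.0000e-04  5.0000e-04 -1.5738e+00] shift mm (current axes) [ -4.6 252.  -78.3]
[[ 0.5233 -0.2868  0.115 ]
 [ 0.5502 -0.3781  0.115 ]]
```

```bash
python3 -m crank '[[0,0,0,0,0,-35,-1],[0,0,0,0,10,-30,-1],[0,0,0,-1,35,-10,-1],[0,0,0,-1,35,0,-1],[0,0,0,-1,35,0,-1],[0,0,0,-1,35,0,-1],[0,0,0,0,35,0,-1],[0,0,0,0,35,0,-1]]'
python3 -m crank '[[0,0,-0.12,0,20,0,-1],[0,0,-0.12,0,0,0,-1],[0,0,-0.12,0,0,0,-1],[0,0,-0.12,0,0,0,-1],[0,0,-0.12,0,0,0,-1],[0,0,-0.12,0,0,0,-1],[0,0,-0.12,0,0,0,-1],[0,0,-0.12,0,0,0,-1]]'
python3 -m crank '[[0,0,-0.12,0,0,0,-1],[0,0,-0.12,0,0,0,-1],[0,0,-0.12,0,0,0,-1],[0,0,-0.12,0,0,0,-1],[0,0,-0.12,0,0,0,-1],[0,0,-0.12,0,0,0,-1],[0,0,-0.12,0,0,0,-1],[0,0,-0.05,0,0,0,-1]]'
python3 st.py .531 -.330 .40 16
cat > w.py <<'E'
from h import *
import sys
o=ctrl.get_obs();p=eyes.get_image('wrist');save(p,sys.argv[1]); np.savez('last.npz',tp=o['tool_pos'],tr=o['tool_rot'])
E
python3 w.py w6.png
```

```text
t: 13.2
tool_pos: [0.535, -0.2704, 0.4008]
tool_rot: [3.138, -0.121, 0.002]
contact_force: [0.7, 0.4, -0.8]
opening: 0.0851
t: 13.87
tool_pos: [0.531, -0.3012, 0.4005]
tool_rot: [2.817, 1.383, -0.001]
contact_force: [-0.0, -0.0, 0.4]
opening: 0.0854
t: 14.53
tool_pos: [0.531, -0.3015, 0.3998]
tool_rot: [1.898, 2.501, -0.004]
contact_force: [0.1, -0.8, -0.1]
opening: 0.0851
t 14.53 pos [ 0.531  -0.3015  0.3998] z [ 0.    -0.003 -1.   ] yawY 15.61 q [-0.64  0.02  1.65 -0.    1.46 -0.91] F [ 0.1 -0.8 -0.1] M [0.03 0.06 0.02] op 0.0851
turn [-0.0006  0.0032 -0.0068] shift mm (current axes) [-27.5  -7.7  -0.1]
```

View pics/w6.png

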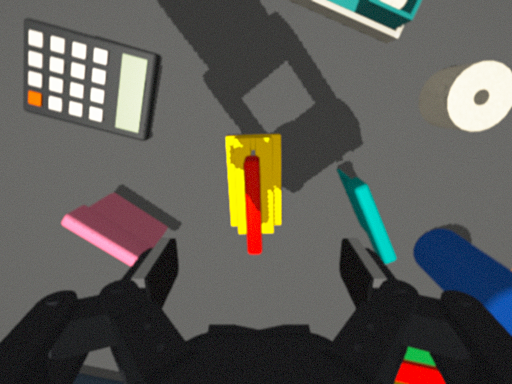

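Run:
```python
from h import *
o=ctrl.get_obs();p=eyes.get_image('wrist')
c=p['image'][125:260,205:305]; cv2.imwrite('pics/w7.png',cv2.resize(c[:,:,::-1],None,fx=4.4,fy=4.4,interpolation=cv2.INTER_CUBIC))
s=eyes.get_image('side');q=eyes.get_image('scene')
a=cv2.resize(s['image'][225:300,275:350],None,fx=5,fy=5,interpolation=cv2.INTER_CUBIC)
b=cv2.resize(q['image'][220:295,155:230],None,fx=5,fy=5,interpolation=cv2.INTER_CUBIC)
cv2.imwrite('pics/sq7.png',np.hstack([a,b])[:,:,::-1])
for n,pp in(('w',p),('s',s),('q',q)):
  for k in('scraper_grip','scraper_tip','stand'): print(n,k,[(np.round(d['centre'],4).tolist(),round(d['confidence'],2)) for d in spotter.mark_of(k,pp) if abs(d['centre'][0]-.531)<.05])
```

```text
w scraper_grip [([0.5318, -0.3309, 0.1013], 0.78)]
w scraper_tip []
w stand [([0.5332, -0.3274, -0.0029], 0.75)]
s scraper_grip [([0.5374, -0.3308, 0.0942], 0.74), ([0.5016, -0.0444, 0.0631], 0.47)]
s scraper_tip [([0.5286, -0.3327, 0.018], 0.86), ([0.5342, -0.3314, 0.0958], 0.22)]
s stand [([0.5303, -0.3277, -0.0048], 0.85), ([0.5533, -0.0485, 0.03], 0.56)]
q scraper_grip [([0.5302, -0.328, 0.0984], 0.81)]
q scraper_tip [([0.5337, -0.3293, 0.0146], 0.84)]
q stand []
```

View pics/w7.png

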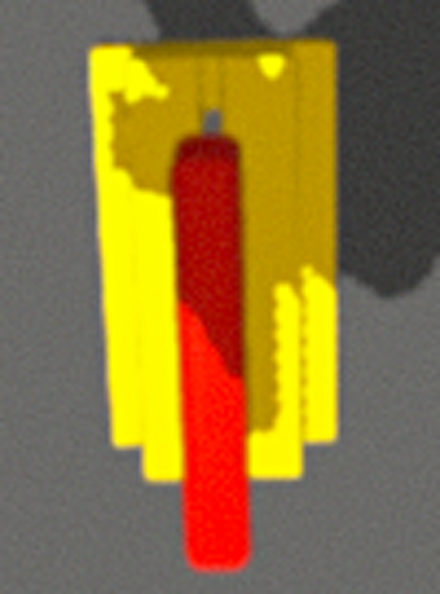

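View pics/sq7.png

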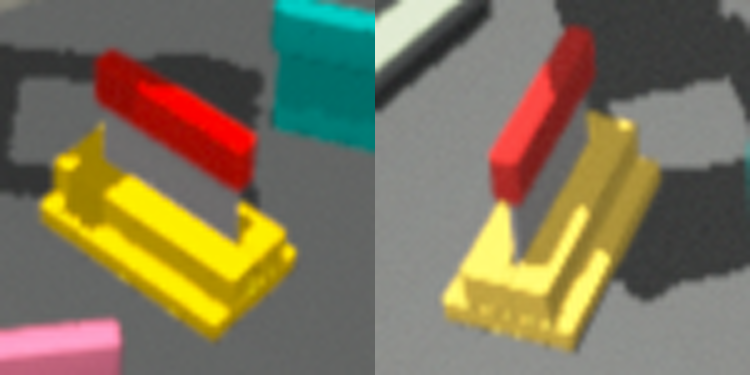

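Run:
```python
from h import *
o=ctrl.get_obs();p=eyes.get_image('wrist')
f=lambda a:np.array(a)/4.4+[205,125]
H=onz(f([(175,157),(241,154),(249,568),(187,572)]),.115,p,o);print(H.round(4).tolist(),'mean',H.mean(0).round(4))
for i,j in((1,2),(0,3)): d=H[j]-H[i];print('yaw',np.degrees(np.arctan2(d[1],d[0])).round(2),'len',np.linalg.norm(d).round(4))
print('w',np.linalg.norm(H[1]-H[0]),np.linalg.norm(H[2]-H[3]))
S=onz(f([(143,478),(300,478)]),.04,p,o);print('block near end',S.round(4).tolist(),S.mean(0).round(4))
G=onz(f([(212,55),(212,120)]),.04,p,o);print('groove',G.round(4).tolist())
B=onz(f([(92,47),(113,445),(335,440),(335,42)]),.0,p,o);print('base0',B.round(4).tolist(),B.mean(0))
for z in (.01,.012):
  B=onz(f([(113,445),(335,440)]),z,p,o);print(np.linalg.norm(B[1]-B[0]))
for u in (.0,):
  d=S[1]-S[0];print('block w',np.linalg.norm(d),np.degrees(np.arctan2(d[1],d[0])))
```

```text
[[0.5133, -0.2825, 0.115], [0.5266, -0.2782, 0.115], [0.5547, -0.373, 0.115], [0.5409, -0.3778, 0.115]] mean [ 0.5339 -0.3279  0.115 ]
yaw -73.47 len 0.0988
yaw -73.85 len 0.0992
w 0.013941596210240607 0.014624017824056267
block near end [[0.5289, -0.3948, 0.04], [0.5739, -0.3824, 0.04]] [ 0.5514 -0.3886  0.04  ]
groove [[0.5164, -0.2691, 0.04], [0.5209, -0.2859, 0.04]]
base0 [[0.4818, -0.2812, 0.0], [0.5186, -0.4059, 0.0], [0.5887, -0.3848, 0.0], [0.5513, -0.2606, 0.0]] [ 0.53512367 -0.3331296   0.        ]
0.07130699400731474
0.07090964735803268
block w 0.04663975225386552 15.351202108894046
```

Scraper handle centre is (0.534,-0.328) with yaw 16.35°, and it stands practically plumb over the stand centre (0.534,-0.329). Approaching.

```bash
python3 st.py .534 -.328 .253 16.35 | tail -1; python3 -m crank '[[0,0.003,-0.013,-13,-2,20,-1],[0,0,0,-12,-2,25,-1],[0,0,0,0,0,25,-1],[0,0,0,0,0,15,-1],[0,0,0,0,0,5,-1],[0,0,0,0,0,0,-1]]'
python3 st.py .534 -.328 .253 16.35
```

```text
turn [-0.0006  0.0033 -0.018 ] shift mm (current axes) [-25.9  -4.1 147. ]
t: 15.73
tool_pos: [0.5351, -0.3283, 0.3101]
tool_rot: [1.885, 2.505, -0.001]
contact_force: [-1.1, -0.0, 0.3]
opening: 0.0854
t 15.73 pos [ 0.5351 -0.3283  0.3101] z [ 0.005 -0.004 -1.   ] yawY 16.09 q [-0.67  0.13  1.69 -0.    1.31 -0.95] F [-1.1 -0.   0.3] M [ 0.02 -0.05 -0.  ] op 0.0854
turn [ 0.0036  0.0057 -0.0045] shift mm (current axes) [ 0.9 -1.1 57.1]
```

```bash
python3 -m crank '[[0.004,0.006,-0.004,0.9,-1,12,-1],[0.001,0.001,0,0,0,12,-1],[0,0.001,0,0,0,12,-1],[0,0.001,0,0,0,10,-1],[0,0,0,0,0,4,-1],[0,0,0,0,0,0,-1]]'
python3 st.py .534 -.328 .253 16.35
```

```text
t: 16.23
tool_pos: [0.5347, -0.3279, 0.2587]
tool_rot: [1.882, 2.515, 0.002]
contact_force: [0.3, 0.1, -0.4]
opening: 0.0854
t 16.23 pos [ 0.5347 -0.3279  0.2587] z [ 0.001  0.    -1.   ] yawY 16.38 q [-0.67  0.19  1.72  0.    1.23 -0.96] F [ 0.3  0.1 -0.4] M [-0.05  0.   -0.03] op 0.0854
turn [ 0.0011 -0.0002  0.0006] shift mm (current axes) [ 0.1 -0.7  5.7]
```

```bash
python3 -m crank '[[0,0,0,0,-0.7,4,-1],[0,0,0,0,0,2,-1],[0,0,0,0,0,0,0.3],[0,0,0,0,0,0,0.5],[0,0,0,0,0,0,0.5]]' 40
python3 st.py .534 -.328 .253 16.35
python3 - <<'E'
from h import *
p=eyes.get_image('wrist'); cv2.imwrite('pics/w8.png',cv2.resize(p['image'][180:384,130:390,::-1],None,fx=2.8,fy=2.8))
E
```

```text
t: 16.65
tool_pos: [0.5344, -0.3283, 0.253]
tool_rot: [1.881, 2.514, 0.002]
contact_force: [-0.3, 0.4, 0.1]
opening: 0.0513
t 16.65 pos [ 0.5344 -0.3283  0.253 ] z [ 0.002 -0.001 -1.   ] yawY 16.39 q [-0.67  0.19  1.73  0.    1.22 -0.96] F [-0.3  0.4  0.1] M [-0.06 -0.    0.01] op 0.0513
turn [0.0021 0.0012 0.0007] shift mm (current axes) [ 0.4 -0.3  0. ]
```

View pics/w8.png

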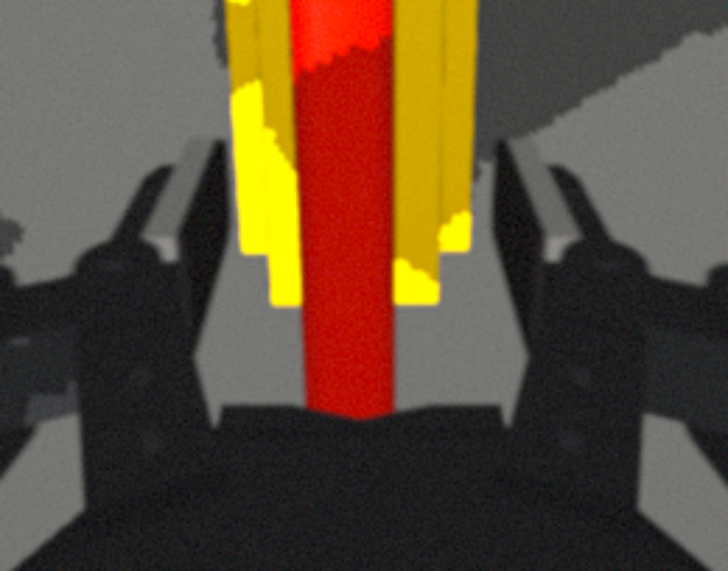

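The handle sits well centred between the pads. Closing.

```bash
python3 -m crank '[[0,0,0,0,0,0,1],[0,0,0,0,0,0,1],[0,0,0,0,0,0,1],[0,0,0,0,0,0,1],[0,0,0,0,0,0,1]]' 60
python3 st.py .534 -.328 .253 16.35
python3 -m crank '[[0,0,0,0,0,-4,1],[0,0,0,0,0,-6,1],[0,0,0,0,0,-8,1],[0,0,0,0,0,-8,1],[0,0,0,0,0,-10,1],[0,0,0,0,0,-10,1],[0,0,0,0,0,-10,1],[0,0,0,0,0,-5,1]]'
python3 st.py .505 -.049 .36 -5.2
```

```text
t: 17.12
tool_pos: [0.5341, -0.3287, 0.2541]
tool_rot: [1.88, 2.514, -0.001]
contact_force: [-0.8, -0.4, -0.2]
opening: 0.0148
t 17.12 pos [ 0.5341 -0.3287  0.2541] z [ 0.001 -0.002 -1.   ] yawY 16.42 q [-0.67  0.19  1.72 -0.    1.22 -0.96] F [-0.8 -0.4 -0.2] M [-0.03  0.17  0.04] op 0.0148
turn [0.0005 0.0022 0.0012] shift mm (current axes) [0.7 0.1 1.1]
t: 17.78
tool_pos: [0.5341, -0.3279, 0.3199]
tool_rot: [1.881, 2.514, 0.002]
contact_force: [0.2, -0.4, -0.7]
opening: 0.0156
t 17.78 pos [ 0.5341 -0.3279  0.3199] z [ 0.002  0.    -1.   ] yawY 16.39 q [-0.67  0.12  1.69  0.    1.33 -0.96] F [ 0.2 -0.4 -0.7] M [-0.02 -0.03  0.01] op 0.0156
turn [ 0.0023 -0.      0.3768] shift mm (current axes) [275.8  50.9 -40.1]
```

```bash
python3 -m crank '[[0.002,0,0,0,0,-15,1],[0,0,0,0,0,-15,1],[0,0,0,0,0,-15,1],[0,0,0,0,0,-5,1],[0,0,0,0,0,0,1]]'
python3 st.py .500 -.12 .36 -5.2
python3 - <<'E'
from h import *
s=eyes.get_image('side');q=eyes.get_image('scene')
cv2.imwrite('pics/sq9.png',np.hstack([s['image'][130:330,200:390],q['image'][110:310,110:300]])[:,:,::-1].repeat(2,0).repeat(2,1))
E
```

```text
t: 18.2
tool_pos: [0.5341, -0.328, 0.3769]
tool_rot: [1.879, 2.511, -0.0]
contact_force: [1.1, -0.1, -1.4]
opening: 0.0155
t 18.2 pos [ 0.5341 -0.328   0.3769] z [ 0.004 -0.003 -1.   ] yawY 16.39 q [-0.67  0.07  1.64 -0.    1.42 -0.96] F [ 1.1 -0.1 -1.4] M [ 0.01 -0.04 -0.  ] op 0.0155
turn [0.0039 0.0038 0.3768] shift mm (current axes) [209.2  25.9  16.1]
```

View pics/sq9.png

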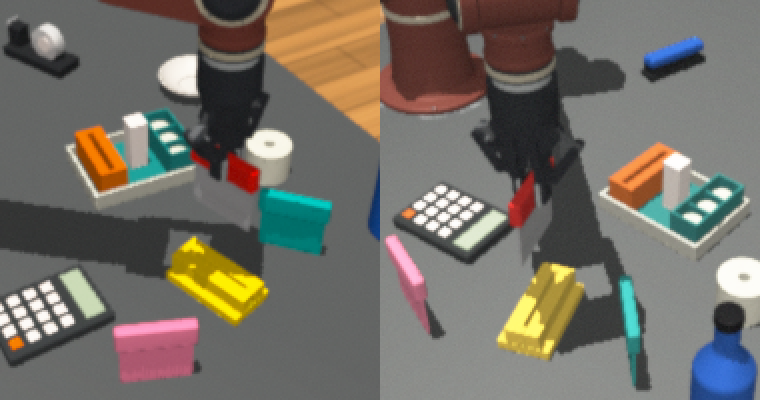

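The scraper is held clear of the stand. Turning it to the slot yaw and carrying it over.

```bash
python3 -m crank '[[0.002,0.002,0.12,0,0,0,1],[0.002,0.002,0.12,0,0,0,1],[0,0,0.12,0,0,0,1],[0,0,0.017,0,0,0,1],[0,0,0,0,0,0,1]]'
python3 st.py .500 -.0447 .37 -5.2
```

```text
t: 18.72
tool_pos: [0.5328, -0.327, 0.3684]
tool_rot: [-2.326, -2.093, 0.004]
contact_force: [1.2, -0.4, -2.0]
opening: 0.0153
t 18.72 pos [ 0.5328 -0.327   0.3684] z [-0.01   0.008 -1.   ] yawY -6.03 q [-0.67  0.08  1.65 -0.    1.43 -0.56] F [ 1.2 -0.4 -2. ] M [0.04 0.01 0.01] op 0.0153
turn [-0.0107 -0.0066 -0.0145] shift mm (current axes) [277.3 -62.3   0.9]
```

```bash
python3 -m crank '[[-0.005,-0.003,-0.007,20,-5,-5,1],[-0.004,-0.003,-0.007,35,-8,0,1],[0,0,0,40,-9,0,1],[0,0,0,40,-9,0,1],[0,0,0,40,-9,0,1],[0,0,0,40,-9,0,1],[0,0,0,35,-8,0,1],[0,0,0,20,-4,0,1]]'
python3 -m crank '[[0,0,0,0,0,0,1]]'
python3 st.py .500 -.0447 .37 -5.2
```

```text
t: 19.38
tool_pos: [0.4919, -0.0481, 0.3671]
tool_rot: [-2.3, -2.126, 0.006]
contact_force: [0.9, -0.5, -1.9]
opening: 0.0154
t: 19.47
tool_pos: [0.491, -0.0448, 0.3664]
tool_rot: [-2.291, -2.133, 0.005]
contact_force: [-0.0, -0.3, -1.4]
opening: 0.015
t 19.47 pos [ 0.491  -0.0448  0.3664] z [-0.01   0.006 -1.   ] yawY -4.08 q [-0.24 -0.24  1.95  0.    1.44 -0.17] F [-0.  -0.3 -1.4] M [-0.03 -0.04  0.06] op 0.015
turn [-0.0104 -0.0049  0.0195] shift mm (current axes) [ 0.7  9.  -3.7]
```

```bash
python3 -m crank '[[-0.006,-0.003,0.01,0.3,4,0,1],[-0.004,-0.002,0.009,0.3,4.5,5,1],[0,0,0,0,0,0,1]]'
python3 st.py .500 -.0447 .32 -5.2
python3 - <<'E'
from h import *
w=eyes.get_image('wrist');save(w,'w10.png');s=eyes.get_image('side');q=eyes.get_image('scene')
cv2.imwrite('pics/sq10.png',np.hstack([cv2.resize(s['image'][120:240,210:310],None,fx=4,fy=4,interpolation=2),cv2.resize(q['image'][110:230,200:300],None,fx=4,fy=4,interpolation=2)])[:,:,::-1])
E
```

```text
t: 19.72
tool_pos: [0.4998, -0.0445, 0.36]
tool_rot: [2.314, 2.123, -0.002]
contact_force: [-0.2, -0.3, -2.1]
opening: 0.0152
t 19.72 pos [ 0.4998 -0.0445  0.36  ] z [ 0.    -0.002 -1.   ] yawY -4.91 q [-0.24 -0.22  1.94 -0.    1.42 -0.15] F [-0.2 -0.3 -2.1] M [-0.01  0.07  0.04] op 0.0152
turn [0.0002 0.0015 0.005 ] shift mm (current axes) [-0.1  0.2 40. ]
```

View pics/w10.png

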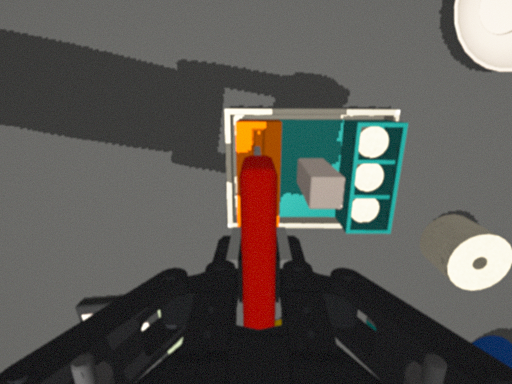

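View pics/sq10.png

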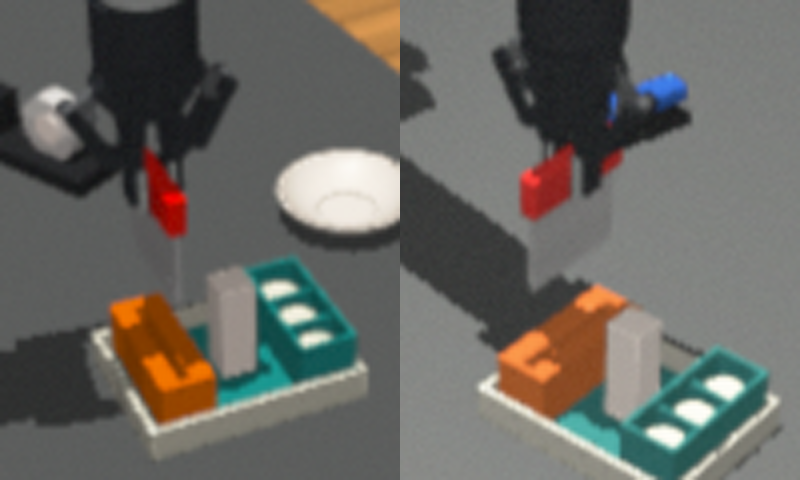

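```bash
python3 -m crank '[[0,0.001,0.005,0,0,10,1],[0,0,0,0,0,12,1],[0,0,0,0,0,12,1],[0,0,0,0,0,10,1],[0,0,0,0,0,6,1],[0,0,0,0,0,0,1]]'
python3 st.py .500 -.0447 .254 -5.2
cat > v.py <<'E'
from h import *
import sys
o=ctrl.get_obs();s=eyes.get_image('side');q=eyes.get_image('scene');w=eyes.get_image('wrist')
Rm=R.from_rotvec(o['tool_rot']).as_matrix();T=o['tool_pos']+Rm[:,2]*.239
out=[]
for p,(a,b,c,d) in((s,(150,240,225,310)),(q,(160,240,200,300))):
  im=p['image'][a:b,c:d]; im=cv2.resize(im,None,fx=6,fy=6,interpolation=2)
  L=proj([T+Rm[:,0]*.045,T-Rm[:,0]*.045],p)
  ay=np.array([.0905,.996]);S=np.array([.5,-.0447])
  M=proj([np.r_[S+ay*.05,.059],np.r_[S-ay*.05,.059]],p)
  for X,col in((L,(255,0,255)),(M,(0,255,0))):
    X=((X-[c,a]+.5)*6).round().astype(int); cv2.line(im,tuple(map(int,X[0])),tuple(map(int,X[1])),col,1)
  out.append(im)
h=min(i.shape[0] for i in out); cv2.imwrite('pics/'+sys.argv[1],cv2.resize(np.hstack([i[:h] for i in out]),(800,int(h*800/sum(i.shape[1] for i in out))))[:,:,::-1]) 
save(w,'w_'+sys.argv[1])
E
python3 v.py sq11.png
```

```text
t: 20.37
tool_pos: [0.4996, -0.0473, 0.3045]
tool_rot: [-2.325, -2.112, 0.002]
contact_force: [-0.6, 0.2, -2.8]
opening: 0.0153
t 20.37 pos [ 0.4996 -0.0473  0.3045] z [-0.002 -0.    -1.   ] yawY -5.49 q [-0.24 -0.16  1.99 -0.    1.31 -0.15] F [-0.6  0.2 -2.8] M [ 0.   -0.02 -0.01] op 0.0153
turn [-0.0016  0.0003 -0.0051] shift mm (current axes) [ 2.7  0.2 50.5]
```

View pics/sq11.png

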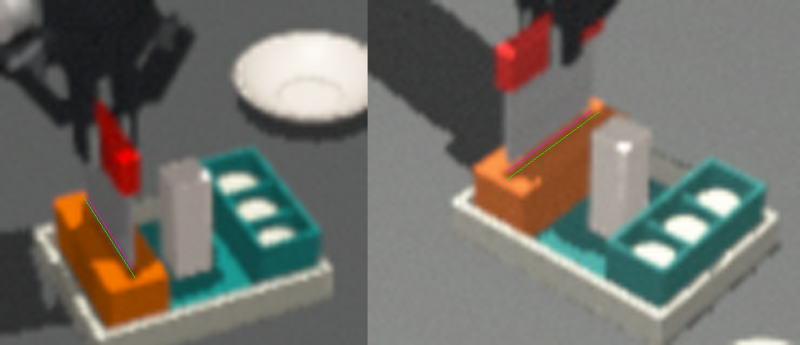

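In both views the blade edge lies over the slot. I'll correct y by 2.7 mm and lower gently.

```bash
python3 -m crank '[[-0.001,0,-0.005,2.5,0.3,0,1],[0,0,0,0,0,4,1],[0,0,0,0,0,3,1],[0,0,0,0,0,3,1]]'
python3 st.py .500 -.0447 .254 -5.2
```

```text
t: 20.85
tool_pos: [0.5023, -0.0447, 0.3]
tool_rot: [2.312, 2.114, 0.009]
contact_force: [0.4, -0.1, -0.9]
opening: 0.0153
t 20.85 pos [ 0.5023 -0.0447  0.3   ] z [ 0.01  -0.003 -1.   ] yawY -5.13 q [-0.24 -0.15  1.99 -0.    1.29 -0.15] F [ 0.4 -0.1 -0.9] M [ 0.    0.01 -0.04] op 0.0153
turn [0.0104 0.0018 0.0012] shift mm (current axes) [-0.1 -2.8 46. ]
```

```bash
python3 -m crank '[[0.01,0.002,0.001,0,-2.8,-2,1],[0,0,0,0,0,0,1]]'
python3 st.py .500 -.0447 .254 -5.2
```

```text
t: 21.02
tool_pos: [0.4991, -0.0443, 0.3015]
tool_rot: [-2.318, -2.118, 0.001]
contact_force: [0.4, -0.1, -1.9]
opening: 0.015
t 21.02 pos [ 0.4991 -0.0443  0.3015] z [-0.002  0.001 -1.   ] yawY -5.18 q [-0.24 -0.16  1.99  0.    1.31 -0.15] F [ 0.4 -0.1 -1.9] M [ 0.06 -0.02  0.03] op 0.015
turn [-0.0016 -0.0005  0.0004] shift mm (current axes) [-0.3  1.  47.5]
```

```bash
python3 -m crank '[[-0.001,0,0,0,0.7,4,1],[0,0,0,0,0,4,1]]'
python3 st.py .500 -.0447 .254 -5.2
```

```text
t: 21.18
tool_pos: [0.5001, -0.0444, 0.2942]
tool_rot: [2.319, 2.118, 0.002]
contact_force: [-0.0, -0.1, -0.9]
opening: 0.015
t 21.18 pos [ 0.5001 -0.0444  0.2942] z [ 0.002 -0.    -1.   ] yawY -5.18 q [-0.24 -0.15  2.    0.    1.29 -0.15] F [-0.  -0.1 -0.9] M [-0.02 -0.04  0.02] op 0.015
turn [ 0.0019 -0.0001  0.0004] shift mm (current axes) [-0.3 -0.2 40.2]
```

```bash
python3 v.py sq12.png
```

```text
(no output)
```

View pics/sq12.png

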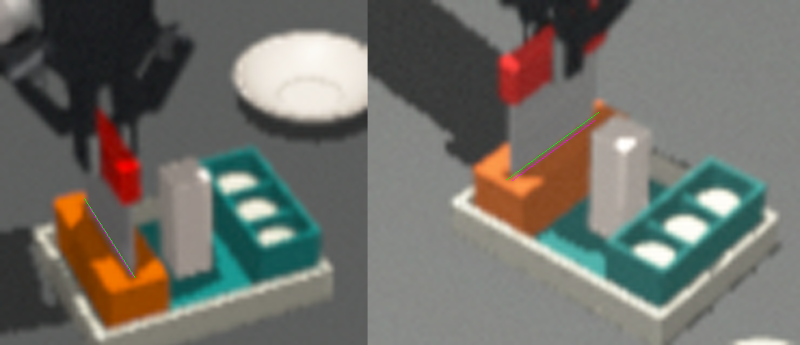

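The blade edge is entering the slot mouth with no contact force. I'll continue in small steps.

```bash
python3 -m crank '[[0.002,0,0,0,-0.2,4,1],[0,0,0,0,0,4,1]]'
python3 st.py .500 -.0447 .254 -5.2
```

```text
t: 21.5
tool_pos: [0.5, -0.0445, 0.2861]
tool_rot: [-2.319, -2.119, 0.0]
contact_force: [0.2, 1.1, -1.5]
opening: 0.0153
t 21.5 pos [ 0.5    -0.0445  0.2861] z [-0.  0. -1.] yawY -5.18 q [-0.24 -0.14  2.    0.    1.28 -0.15] F [ 0.2  1.1 -1.5] M [-0.   -0.05  0.08] op 0.0153
turn [-0.0002 -0.0001  0.0003] shift mm (current axes) [-0.2 -0.  32.1]
```

```bash
python3 -m crank '[[0,0,0,0,0,4,1],[0,0,0,0,0,4,1],[0,0,0,0,0,4,1]]'
python3 st.py .500 -.0447 .254 -5.2
```

```text
t: 21.75
tool_pos: [0.5, -0.0445, 0.2727]
tool_rot: [-2.319, -2.118, 0.0]
contact_force: [0.8, 0.6, -2.0]
opening: 0.0153
t 21.75 pos [ 0.5    -0.0445  0.2727] z [-0.  0. -1.] yawY -5.19 q [-0.24 -0.12  2.01  0.    1.25 -0.15] F [ 0.8  0.6 -2. ] M [ 0.06  0.01 -0.03] op 0.0153
turn [-0.0003 -0.0001  0.0002] shift mm (current axes) [-0.2  0.  18.7]
```

```bash
python3 -m crank '[[0,0,0,0,0,4,1],[0,0,0,0,0,4,1],[0,0,0,0,0,4,1]]'
python3 st.py .500 -.0447 .253 -5.2
python3 -m crank '[[0,0,0,0,0,2,1],[0,0,0,0,0,2,1]]'
python3 st.py .500 -.0447 .253 -5.2
```

```text
t: 22.0
tool_pos: [0.4998, -0.0445, 0.2589]
tool_rot: [-2.319, -2.118, 0.001]
contact_force: [0.6, -0.6, -1.9]
opening: 0.0148
t 22.0 pos [ 0.4998 -0.0445  0.2589] z [-0.001  0.    -1.   ] yawY -5.19 q [-0.24 -0.11  2.02  0.    1.23 -0.15] F [ 0.6 -0.6 -1.9] M [0.03 0.01 0.08] op 0.0148
turn [-0.0011 -0.0002  0.0002] shift mm (current axes) [-0.2  0.2  5.9]
t: 22.17
tool_pos: [0.4996, -0.0444, 0.2536]
tool_rot: [-2.318, -2.117, 0.002]
contact_force: [-1.4, -0.3, -2.1]
opening: 0.0151
t 22.17 pos [ 0.4996 -0.0444  0.2536] z [-0.003  0.001 -1.   ] yawY -5.19 q [-0.24 -0.1   2.03  0.    1.22 -0.15] F [-1.4 -0.3 -2.1] M [ 0.03 -0.02  0.02] op 0.0151
turn [-0.0026 -0.0004  0.0003] shift mm (current axes) [-0.3  0.5  0.6]
```

```bash
python3 -m crank '[[-0.002,0,0,0,0.4,1,1],[0,0,0,0,0,1,1]]'
python3 st.py .500 -.0447 .253 -5.2
python3 -m crank '[[0,0,0,0,0,1,1],[0,0,0,0,0,1,1]]'
python3 st.py .500 -.0447 .253 -5.2
```

```text
t: 22.33
tool_pos: [0.5005, -0.0445, 0.2532]
tool_rot: [-2.319, -2.118, 0.001]
contact_force: [-3.5, 1.5, 5.8]
opening: 0.016
t 22.33 pos [ 0.5005 -0.0445  0.2532] z [-0.001  0.    -1.   ] yawY -5.18 q [-0.24 -0.1   2.02  0.    1.21 -0.15] F [-3.5  1.5  5.8] M [ 0.11  0.7  -0.04] op 0.016
turn [-0.0013 -0.0003  0.0004] shift mm (current axes) [-0.3 -0.4  0.2]
t: 22.5
tool_pos: [0.5011, -0.0446, 0.2532]
tool_rot: [-2.319, -2.119, 0.001]
contact_force: [-2.9, 0.6, 5.7]
opening: 0.0151
t 22.5 pos [ 0.5011 -0.0446  0.2532] z [-0. -0. -1.] yawY -5.17 q [-0.24 -0.09  2.02 -0.    1.21 -0.15] F [-2.9  0.6  5.7] M [0.08 0.72 0.01] op 0.0151
turn [-0.0004  0.0001  0.0006] shift mm (current axes) [-0.2 -1.1  0.2]
```

The blade has bottomed at the predicted height (0.253) with about 8 N of support. I'll open only part way because the post is close.

```bash
python3 -m crank '[[0,0,0,0,-0.5,0,0.5],[0,0,0,0,0,0,0.3],[0,0,0,0,0,0,0.25],[0,0,0,0,0,0,0.25]]'
python3 st.py .500 -.0447 .253 -5.2; python3 v.py sq13.png
```

```text
t: 22.83
tool_pos: [0.5012, -0.0447, 0.2535]
tool_rot: [2.317, 2.117, 0.003]
contact_force: [-0.6, -0.2, -0.7]
opening: 0.0322
t 22.83 pos [ 0.5012 -0.0447  0.2535] z [ 0.003 -0.001 -1.   ] yawY -5.17 q [-0.24 -0.1   2.02  0.    1.21 -0.15] F [-0.6 -0.2 -0.7] M [ 0.03  0.03 -0.03] op 0.0322
turn [0.0033 0.0004 0.0005] shift mm (current axes) [-0.1 -1.2  0.5]
```

View pics/w_sq13.png

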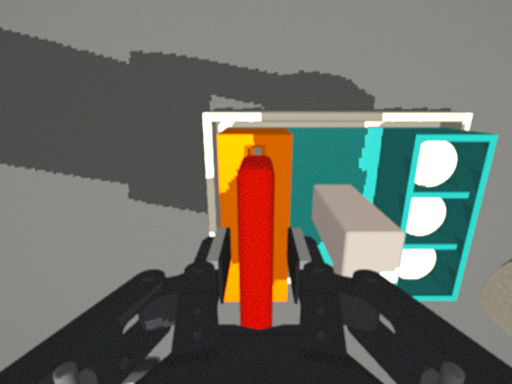

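Both pads are clear of the handle (gaps either side at row 265) and clear of the post. Retreating straight up.

```bash
python3 -m crank '[[0,0,0,0,0,-6,0.25],[0,0,0,0,0,-12,0.25],[0,0,0,0,0,-20,0.25],[0,0,0,0,0,-30,0.25],[0,0,0,0,0,-30,0.25],[0,0,0,0,0,-30,0.25],[0,0,0,0,0,-10,0.25],[0,0,0,0,0,0,0.25]]'
python3 -m crank '[[0,0,0,-20,0,-20,0.25],[0,0,0,-20,0,-20,0.25],[0,0,0,0,0,0,0.25]]'
python3 st.py
python3 - <<'E'
from h import *
w=eyes.get_image('wrist');save(w,'w14.png');s=eyes.get_image('side');q=eyes.get_image('scene');save(q,'q14.png')
o=ctrl.get_obs()
for n,p in(('w',w),('s',s),('q',q)):
  for k in('scraper_grip','scraper_tip','insert_post','insert_slot','insert_centre'): print(n,k,[(np.round(d['centre'],4).tolist(),round(d['confidence'],2)) for d in spotter.mark_of(k,p) if abs(d['centre'][0]-.531)<.08 and abs(d['centre'][1]+.05)<.1])
cv2.imwrite('pics/s14.png',cv2.resize(s['image'][160:300,210:360,::-1],None,fx=4,fy=4,interpolation=2))
E
```

```text
t: 23.65
tool_pos: [0.4996, -0.0443, 0.4012]
tool_rot: [2.319, 2.118, 0.001]
contact_force: [-0.4, -0.5, -1.0]
opening: 0.0321
t: 23.9
tool_pos: [0.4953, -0.0843, 0.4411]
tool_rot: [-2.316, -2.122, -0.0]
contact_force: [0.4, 0.5, 0.9]
opening: 0.0324
t 23.9 pos [ 0.4953 -0.0843  0.4411] z [-0.  0. -1.] yawY -5.0 q [-0.32 -0.27  1.85  0.    1.56 -0.23] F [0.4 0.5 0.9] M [-0.04  0.03  0.01] op 0.0324
w scraper_grip [([0.4882, -0.0426, 0.0992], 0.74)]
w scraper_tip [([0.5597, -0.0498, 0.0334], 0.73), ([0.5609, -0.048, 0.079], 0.19)]
w insert_post [([0.5578, -0.0492, 0.081], 0.96), ([0.5593, -0.048, 0.0347], 0.53)]
w insert_slot [([0.4979, -0.0434, 0.0597], 0.55)]
w insert_centre [([0.5576, -0.0492, 0.0353], 0.85), ([0.5587, -0.0484, 0.0812], 0.29)]
s scraper_grip [([0.4966, -0.0465, 0.0953], 0.73)]
s scraper_tip [([0.4991, -0.0472, 0.0184], 0.61), ([0.5513, -0.0475, -0.0015], 0.26)]
s insert_post [([0.5601, -0.0486, 0.0829], 0.6)]
s insert_slot [([0.506, -0.0436, 0.0615], 0.88)]
s insert_centre [([0.5575, -0.0539, 0.0259], 0.69)]
q scraper_grip [([0.4896, -0.0409, 0.0987], 0.68)]
q scraper_tip [([0.5008, -0.0461, 0.0157], 0.7)]
q insert_post [([0.5547, -0.052, 0.0835], 0.86)]
q insert_slot [([0.5009, -0.0414, 0.0583], 0.91)]
q insert_centre [([0.5558, -0.051, 0.0297], 0.56)]
```

View pics/w14.png

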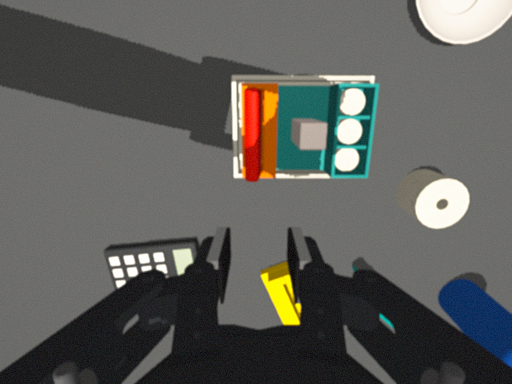

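View pics/s14.png

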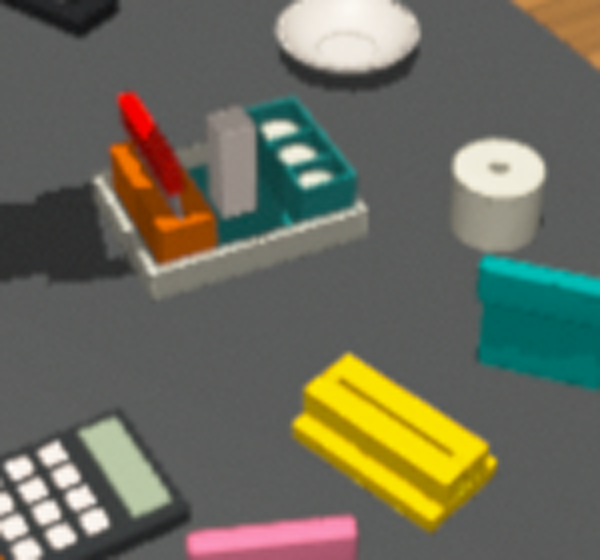

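View pics/q14.png

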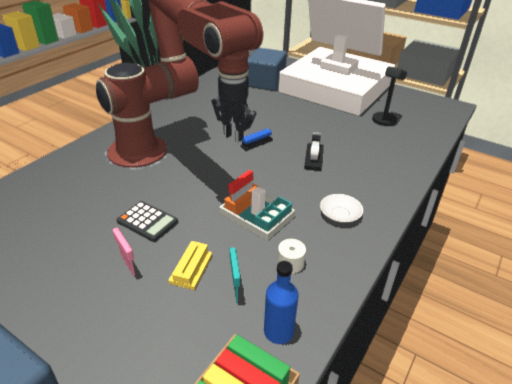

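```bash
python3 -c "
from station import ctrl
print(ctrl.finish_job())"
```

```text
the job is handed in; nothing more can be done
None
```

The insert is turned round and seated in its base, the red scraper is in the orange slot, and I handed the job in at about 24 s.

- **Insert:** I lifted it clear by the white post, turned it half a turn and lowered it until the base took its weight. The tool stopped at the height where I first gripped it (0.230 m). The pictures show it level, with the orange slot on the robot's side.
- **Scraper:** I lowered it blade down in small steps. It bottomed at the predicted tool height (0.253 m) with about 8 N of contact force. I then opened the jaws only part way, to clear the post, and backed straight up.
- **Last checks:** The side and scene cameras put the blade edge at about 16–18 mm above the counter, against a nominal 14 mm; they are good to about 4 mm. The robot touched nothing at hand-in, and the bystanders and look-alikes show no movement in the pictures.
- **Imperfect points:**
  - My first grip on the post was too high and slightly tilted, so I opened, corrected and gripped again before lifting.
  - Once released, the scraper leans about 0.1 rad in the slot, about what the slot's play allows.
  - The wrist-camera mark for the blade tip gave a wrong spot, near the insert's centre. The tip is hidden in that view, so I disregarded it.

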